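# Clamp a cooler module in the repair fixture

## Task

Get the water-cooler's fan module ready for repair on the bench fixture: with closed fingertips push it along between the side guides until it is fully home against the end stop, then push the toggle clamp's lever down past its dead point until it snaps into lock with the rubber foot pressing on the module. Only push - do not pick anything up - leave the tools and parts lying around alone, and finish with the hand clear.

Things in the scene. Friction and masses are not known exactly. Their poses are not given: they have to be found in the camera images.
- fixture: Holding fixture fixed to the bench: aluminium plate 335 x 130 x 12 mm. Origin at bench height below the middle of the end stop's face; +x = the way the module is pushed, towards the clamp; z up. Plate: x -215 to 120 mm, upper side z = 12 mm. Side guides: x -195 to -10 mm, inner faces y = +-47.5 mm, tops z = 24 mm.
- stop_face (a point): Middle of the steel end stop's face, 16 mm above the bench, at x = 0 in the fixture's frame. The stop is 70 mm wide, its top 30 mm above the bench. Behind it stands a steel toggle clamp (fixture x 25 to 100 mm, up to 59 mm above the bench, 50 mm wide).
- cooler: Loose fan module, 0.45-0.7 kg, on the plate between the guides (2.5 mm play each side): aluminium base 120 x 90 x 8 mm, bare flange at its clamp end, finned block and white fan shroud (58 mm high) on the rest. Origin: centre of the underside, x as the fixture's. Starts 15-40 mm short of the stop; home, its end (x = +60) touches it: origin at fixture x = -60 mm. A few N slide it.
- cooler_push (a point): Middle of the module's flat white upright end wall (88 mm wide, from 8 to 54 mm above the module's underside), on the end away from the clamp, 60 mm behind the module's origin and 20 mm above its underside: the place to push.
- lever_pivot (a point): Axis of the pin on which the clamp's lever turns, in the fixture's mid plane: x = 80, y = 0, z = 52 mm in the fixture's frame. The axis is level, along the fixture's y. This point does not move.
- lever_end (a point): Tip of the lever on its centre line, 116 mm from lever_pivot. The lever is straight through the pivot; its grey grip (22 mm wide, 14 mm thick) reaches from 38 to 116 mm from the pivot.
- lever (a joint): Lever's angle above lock (rad). 0: locked, level, pointing along fixture +x (grip's top 59 mm over the bench); 1.57: upright. Starts at 1.0-1.5, limit 1.75; stays where left (1 N moves it). Push it away from the module and down. The foot meets the home module at 0.5; stiffest at 0.33 (9 N, 95 mm from the pivot); dead point 0.12; then it snaps to 0 by itself and holds.
- clamp_foot: Black rubber foot, 16 mm across, on the spring spindle at the end of the clamp's arm; origin in the middle of its pressing face. The lever moves it: lever up, the arm stands raised above the stop (up to 120 mm over the bench); locked, it presses on the module's flange at fixture x = -30 mm with about 50 N.
- screwdriver: Screwdriver, 190 mm long, handle 26 mm thick, on the bench beside the fixture (robot's side). Origin under its middle, x along it. Leave alone.
- pliers: Pliers with orange grips, about 150 x 56 x 12 mm, on the bench beyond the fixture. Origin under the rivet, jaws to +x. Leave alone.
- peltier: White ceramic thermoelectric plate, 40 x 40 x 4.5 mm, on the bench beside the clamp (robot's side). Origin: centre of its underside. Leave alone.
- parts_bin: Open black parts bin with spare fittings, 110 x 80 x 50 mm, on the bench beyond the clamp. Origin: centre of its underside. Leave alone.
Not all that is in view belongs to the job. Of the things like the cooler, leave any that is brown, pink or yellow; of the rest the smaller one is meant.

How it is judged:
By the outcome, as a careful person would: the job done as asked, in the order asked, and still so for the second after the job is handed in, with the robot touching nothing.
It also fails if it takes over 48 s, if anything falls off the work surface, if the arm or the gripper's body presses on something with over 40 N, if the wrist force passes 120 N, or if a joint passes its speed limit or range.

## Robot

A 6-joint arm with a two-finger parallel gripper is mounted at the origin on the work surface. World frame = base frame: x ahead of the robot, y to its left, z up, the work surface at z = 0. Lengths are in m, angles in rad, forces in N, time in s.
With the tool pointing down it reaches from about 0.275 to 0.775 m from the base axis. Payload 14.6 kg.
Tool frame: the origin (TCP) lies midway between the tips of the shut fingers; the grasp point (between the pads) lies 19 mm behind it; z points along the fingers, y is the line along which they close (so a half turn about z gives the same grasp; the last joint's range is limited). The gripper opens to 85 mm and grips with 20 to 120 N. Pads are 22 mm wide; open, the fingers measure 114 mm over their backs; the gripper's body (76 mm by 85 mm) begins 54 mm behind the grasp point. The pads swing forward as they close: fully open they stand 13 mm farther back than shut.
Start: joints at [-1.479, 0.263, -0.048, 1.259, 0, 1.415], TCP at [0.128, -0.509, 0.21] pointing down, gripper open.
Joint ranges: [-2.65, 2.65], [-0.89, 1.7], [-1.18, 1.37], [-2.13, 2.11], [-1.35, 1.29], [-3.14, 3.14]. Speed limits (rad/s): [1.89, 1.89, 2.57, 2.79, 3.14, 3.14].

## Interface

Orientations are given as a unit quaternion [x, y, z, w].
In Python, from cell import get_state, cams, bot gives the robot as it stands.
- The arm moves only by the tool arm_command, never from a script. Its argument "plan" is a list of rows, each an object with "translation": the shift along the tool's x, y, z in mm, a list of three; "rot": the turn, a rotation vector about the tool's x, y, z in rad, a list of three. A call has exactly 10 rows; each row shifts and turns the commanded pose from where the row before left it, along the tool's axes as they then stand; what a row does not reach is not made up. A row lasts 1/12 s, in which the tool goes at most 41.7 mm and 7.16 degrees, less where a joint would pass 70% of its speed; a pose out of reach is approached as far as the arm can. A call with a gripper value outside its range is refused whole. "fingers" is the finger opening in mm, from 0 to 85.4, set as the call begins (left out, the last holds). The fingers move at their own pace and stop on an object; "squeeze" is the grip in N (left out, the last holds). Time passes only in rows, so rows that do not move let the fingers close, or fill a call up. It gives the time, the measured TCP pose, the force, the opening and the grip force at its end, in the units of the state.
- get_state(): the state, without advancing time (a new reading comes with each control period).
- cams.get_image(name): name is "scene" or "side" or "wrist"; returns the picture (400x640x3 uint8, red, green, blue); there is no depth.
- cams.calibration(name): a dict with "intrinsics" (3x3 intrinsics, pixels), "dist" ([k1, k2, p1, p2, k3] as OpenCV has them; the pictures are not rectified), "position" and "attitude" of the camera in the world; the wrist camera has in their place "hand_eye" (4x4, takes a point from camera to tool coordinates, whose origin is the TCP and whose axes are the flange's). Camera axes: x right, y down, z forward; pixel columns grow to the right and rows downward; lengths in m; the calibration is good to about 2 mm. A picture is of the moment at which its call begins: read the wrist's pose just before it. calibration takes no time and is no camera call.
- bot.hand_in(): hands the job in; it is judged then, once.
The state is a dict: "clock": time; "qpos": joint angles; "joint_velocities": joint speeds; "effort": joint torques, N m; "tool_pos": TCP position; "ee_rot": TCP orientation; "contact_force": force on the tool from outside, world axes, zero at the start; "ft_torque": the same for the moment, N m; "gripper_width": finger opening in m; "gripper_force": force on a finger pad.
Only numpy, scipy, OpenCV 4.12 (cv2) and the standard library are available. Lean on these libraries where they do the work, as an engineer would, in place of code of your own. Each camera call takes 0.05 s, during which the arm holds its last target. There are 200 camera calls.

## Working session

There is one attempt and no reset: what is moved stays moved. The work goes in short steps, Python scripts to look and compute and a tool call to move; the robot and the scene stay as the last step left them, time stands still between calls to the robot, and variables do not carry over. Pictures are saved under pics/ and viewed, at most 10 in all, crops included, and the job is handed in when it is done.

Besides the shell and the picture viewer there is one more tool, called after ">>>" by a JSON object that holds its "api" and its "payload". arm_command: Moves the arm, as the interface text tells. Its arguments: {"type":"object","properties":{"plan":{"type":"array","items":{"type":"object","properties":{"translation":{"type":"array","items":{"type":"number"}},"rot":{"type":"array","items":{"type":"number"}}}}},"fingers":{"type":"number"},"squeeze":{"type":"number"}},"required":["plan"]}

```bash
ls; mkdir -p pics
python3 - <<'E'
from cell import get_state,cams,bot
import cv2,numpy as np
s=get_state();print(s)
for n in("scene","side"):
    cv2.imwrite(f"pics/{n}0.png",cams.get_image(n)[:,:,::-1]);print(n,cams.calibration(n))
print(cams.calibration("wrist"))
E
```

```text
pics
{'clock': 0.0, 'qpos': array([-1.47929992e+00,  2.63539420e-01, -4.89294836e-02,  1.25936041e+00,
        1.37662670e-05,  1.41549613e+00]), 'joint_velocities': array([ 0.00033792, -0.00019081,  0.00218555, -0.00016785, -0.00258875,
        0.00094568]), 'effort': array([-2.56742360e-04, -6.37612009e+01,  3.84574234e+01,  1.35988521e-02,
       -2.39867204e-04,  1.26974305e-05]), 'tool_pos': array([ 0.12823047, -0.50881567,  0.20941928]), 'ee_rot': array([ 9.92395954e-01,  1.23085353e-01,  2.33540083e-05, -5.16012782e-04]), 'contact_force': array([-0.48748649, -0.78480967, -1.00989968]), 'ft_torque': array([0.01647077, 0.07601046, 0.03108018]), 'gripper_force': 0.0, 'gripper_width': 0.08556950529537802}
scene {'intrinsics': array([[448.03473604,   0.        , 312.71725351],
       [  0.        , 448.03473604, 200.61945019],
       [  0.        ,   0.        ,   1.        ]]), 'dist': array([0.01115403, 0.        , 0.        , 0.        , 0.        ]), 'position': array([ 1.24387121, -0.28251903,  1.19438959]), 'attitude': array([ 0.81273272,  0.5065213 , -0.14619493, -0.24804987
[... 286 characters left out ...]
313242, 0.87909449]), 'attitude': array([-0.12950906,  0.91838905, -0.37079334,  0.04797139])}
{'intrinsics': array([[310.43641076,   0.        , 321.61667684],
       [  0.        , 310.43641076, 202.98935711],
       [  0.        ,   0.        ,   1.        ]]), 'dist': array([-0.02442981,  0.        ,  0.        ,  0.        ,  0.        ]), 'hand_eye': array([[ 9.32717168e-04, -9.54855488e-01, -2.97069229e-01,
         7.63126811e-02],
       [ 9.99999393e-01,  1.06510471e-03, -2.83787315e-04,
         6.65692328e-04],
       [ 5.87385710e-04, -2.97068783e-01,  9.54855902e-01,
        -1.64711758e-01],
       [ 0.00000000e+00,  0.00000000e+00,  0.00000000e+00,
         1.00000000e+00]])}
```

View pics/scene0.png

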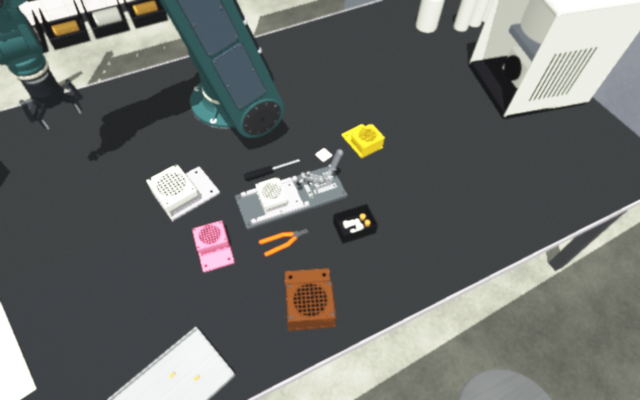

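View pics/side0.png

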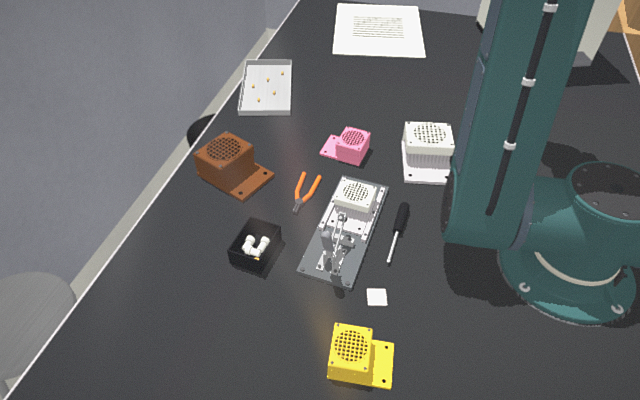

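The fixture is at about (290,193) in the scene view and (345,230) in the side view. The white cooler on it is the smaller one, with the larger white one outside at (180,190). I'll enlarge both views.

Run:
```python
import cv2
a=cv2.imread("pics/scene0.png")[140:235,225:357];cv2.imwrite("pics/sc.png",cv2.resize(a,None,fx=6,fy=6,interpolation=cv2.INTER_CUBIC))
a=cv2.imread("pics/side0.png")[168:294,290:396];cv2.imwrite("pics/sd.png",cv2.resize(a,None,fx=4.7,fy=4.7,interpolation=cv2.INTER_CUBIC))
```

```text
(no output)
```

View pics/sc.png

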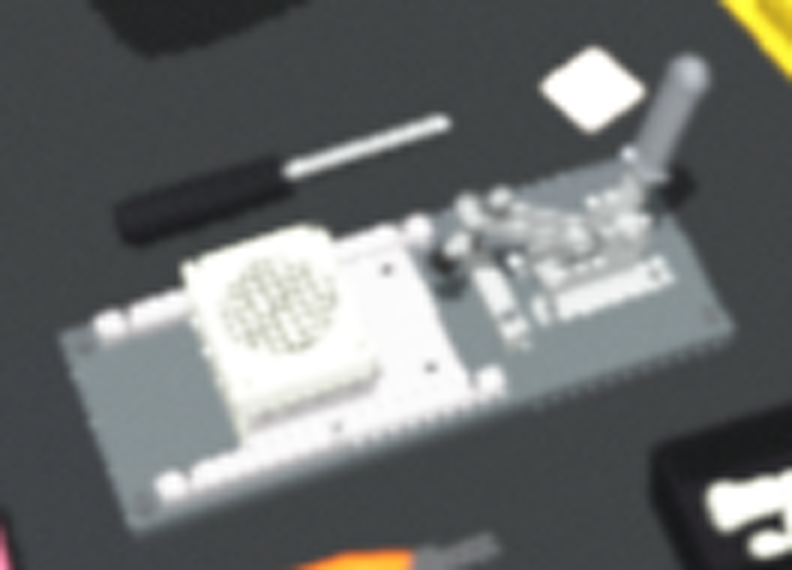

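View pics/sd.png

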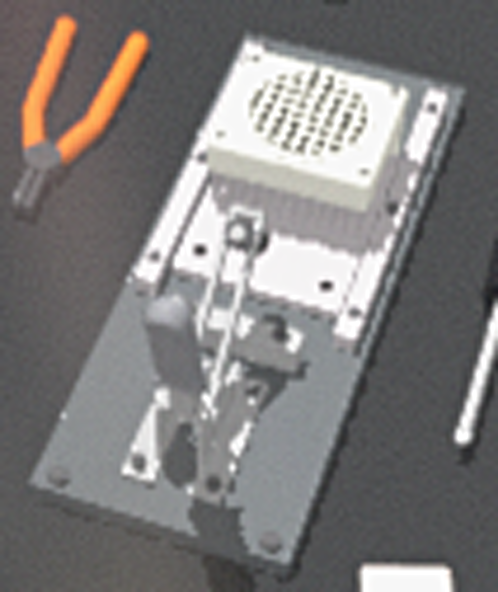

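The crops show the plate corners, the module's flange end (scene crop about (408,245)–(470,385)) and the raised lever tip (scene crop (690,70), side crop (168,308)). Next I fit the pose.

```bash
cat > h.py <<'E'
from cell import get_state,cams,bot
import cv2,numpy as np
from scipy.optimize import least_squares
from scipy.spatial.transform import Rotation as R
C={n:cams.calibration(n) for n in("scene","side")}
def proj(n,P):
    c=C[n];r=R.from_quat(c["attitude"]).as_matrix().T
    return cv2.projectPoints(np.atleast_2d(P).astype(float),cv2.Rodrigues(r)[0],-r@c["position"],c["intrinsics"],c["dist"])[0][:,0]
sc=lambda p:(np.array(p)+.5)/6-.5+[225,140]
sd=lambda p:(np.array(p)+.5)/4.7-.5+[290,168]
def F(f,P):
    P=np.atleast_2d(P).astype(float);c,s=np.cos(f[2]),np.sin(f[2])
    return P@np.array([[c,s,0],[-s,c,0],[0,0,1]])+[f[0],f[1],0]
E
cat > fit.py <<'E'
from h import *
pl=np.array([[-215,65,12],[-215,-65,12],[120,-65,12],[120,65,12]])/1e3
S=sc([[62,335],[132,525],[735,325],[632,152]]);D=sd([[463,92],[250,38],[32,485],[293,562]])
for use in("both","scene","side"):
    def e(f):
        a=(proj("scene",F(f,pl))-S).ravel();b=(proj("side",F(f,pl))-D).ravel()
        return np.r_[a if use!="side" else [],b if use!="scene" else []]
    best=min((least_squares(e,[.5,-.1,y]) for y in np.arange(0,6.3,.8)),key=lambda r:r.cost)
    print(use,best.x.round(4),best.fun.round(1))
    if use=="both":f=best.x
lev=lambda a:[.08+.112*np.cos(a),0,.052+.112*np.sin(a)]
g=least_squares(lambda a:np.r_[(proj("scene",F(f,lev(a[0])))-sc([690,70]))[0],(proj("side",F(f,lev(a[0])))-sd([168,308]))[0]],[1.2]);print("lever",g.x,g.fun)
fl=lambda x:[[x,.045,.02],[x,-.045,.02]]
g=least_squares(lambda a:np.r_[(proj("scene",F(f,fl(a[0])))-sc([[408,245],[470,385]])).ravel()],[-.02]);print("flange end x",g.x,g.fun)
sh=lambda x:[[x,.044,.070],[x,-.044,.070]]
g=least_squares(lambda a:np.r_[(proj("scene",F(f,sh(a[0])))-sc([[183,266],[238,420]])).ravel()],[-.1]);print("shroud back x",g.x,g.fun)
print("robot y-side: world of stop,pivot",F(f,[[0,0,.016],[.08,0,.052],[-.215,0,.012]]))
np.save("f.npy",f)
E
python3 fit.py
```

```text
both [0.5037 0.0734 7.7818] [-0.7 -0.3  0.   1.  -0.1  0.6  0.9 -0.4  1.  -0.5 -0.6 -0.8  0.   0.2
  0.1  1.1]
scene [0.5025 0.0738 7.7838] [-0.7 -0.5  0.1  0.8 -0.1  0.2  0.8 -0.8]
side [0.5041 0.073  1.4983] [ 0.9 -0.6 -0.7 -0.9 -0.1  0.  -0.1  0.9]
lever [1.28733796] [-0.4573663  -0.46595607  1.34379524  0.75941299]
flange end x [-0.02463157] [-0.19451506  0.10075165 -0.32004533 -1.62603124]
shroud back x [-0.14913803] [-0.79210574 -0.63198829 -0.73129233 -3.99322758]
robot y-side: world of stop,pivot [[ 0.50368836  0.07335868  0.016     ]
 [ 0.50945492  0.15315057  0.052     ]
 [ 0.48819072 -0.14108204  0.012     ]]
```

>>> {"api": "arm_command", "payload": {"plan": [{"rot":[0,0,-0.124]},{"rot":[0,0,-0.124]},{"rot":[0,0,-0.124]},{"rot":[0,0,-0.124]},{"rot":[0,0,-0.124]},{"rot":[0,0,-0.124]},{"rot":[0,0,-0.124]},{"rot":[0,0,-0.124]},{"rot":[0,0,-0.124]},{"rot":[0,0,-0.124]}], "fingers": 0}}

```text
$.plan[0]: bad value
```

>>> {"api": "arm_command", "payload": {"plan": [{"rot":[0,0,-0.013],"translation":[21,16,0]},{"translation":[21,16,0]},{"translation":[21,16,0]},{"translation":[21,16,0]},{"translation":[21,16,0]},{"translation":[21,16,0]},{"translation":[21,16,0]},{"translation":[21,16,0]},{"translation":[21,16,0]},{"translation":[21,16,0]}]}}

```text
$.plan[1]: bad value
```

>>> {"api": "arm_command", "payload": {"plan": [{"translation":[21,16,0]},{"translation":[21,16,0]},{"translation":[21,16,0]},{"translation":[21,16,0]},{"translation":[21,16,0]},{"translation":[21,16,0]},{"translation":[21,16,0]},{"translation":[21,16,0]},{"translation":[0,0,0]},{"translation":[0,0,0]}]}}

```text
$.plan[0]: bad value
```

```bash
cat >> h.py <<'E'
def st():
    f=np.load("f.npy");s=get_state();c,sn=np.cos(f[2]),np.sin(f[2]);d=s["tool_pos"][:2]-f[:2]
    r=R.from_quat(s["ee_rot"]).as_matrix()
    print("t%.2f"%s["clock"],"fix mm",(1e3*np.array([c*d[0]+sn*d[1],-sn*d[0]+c*d[1],s["tool_pos"][2]])).round(1),"yaw err",round((np.arctan2(r[1,0],r[0,0])-f[2]+np.pi)%(2*np.pi)-np.pi,4),"z",r[:,2].round(3),"q",s["qpos"].round(2),"F",s["contact_force"].round(1),"w",round(s["gripper_width"],3))
    return s
E
python3 - <<'E'
from h import *
s=st();cv2.imwrite("pics/w1.png",cams.get_image("wrist")[:,:,::-1])
np.save("pose1.npy",np.r_[s["tool_pos"],s["ee_rot"]])
E
```

```text
t0.10 fix mm [-607.8  332.5  209.5] yaw err -1.2519 z [-0.     0.001 -1.   ] q [-1.48  0.26 -0.05  1.26  0.    1.42] F [ 0.1 -0.3  0.1] w 0.085
```

View pics/w1.png

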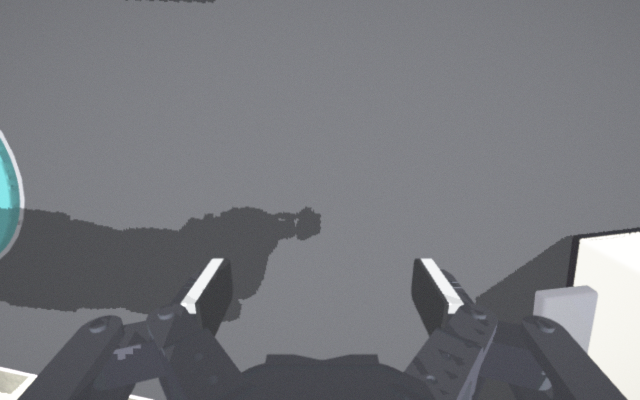

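The calls were refused because each row needs both keys, so the arm hasn't moved. The picture shows only the open fingers over bare bench.

>>> {"api": "arm_command", "payload": {"plan": [{"translation":[0,0,0],"rot":[0,0,-0.124]},{"translation":[0,0,0],"rot":[0,0,-0.124]},{"translation":[0,0,0],"rot":[0,0,-0.124]},{"translation":[0,0,0],"rot":[0,0,-0.124]},{"translation":[0,0,0],"rot":[0,0,-0.124]},{"translation":[0,0,0],"rot":[0,0,-0.124]},{"translation":[0,0,0],"rot":[0,0,-0.124]},{"translation":[0,0,0],"rot":[0,0,-0.124]},{"translation":[0,0,0],"rot":[0,0,-0.124]},{"translation":[0,0,0],"rot":[0,0,-0.124]}], "fingers": 0}}

```text
clock: 0.98
tool_pos: [0.1283, -0.509, 0.2097]
ee_rot: [0.734, 0.679, 0.0, -0.0]
contact_force: [-0.9, -0.0, -1.0]
gripper_width: -0.0
gripper_force: 0.0
```

>>> {"api": "arm_command", "payload": {"plan": [{"translation":[21,16,0],"rot":[0,0,-0.012]},{"translation":[21,16,0],"rot":[0,0,0]},{"translation":[21,16,0],"rot":[0,0,0]},{"translation":[21,16,0],"rot":[0,0,0]},{"translation":[21,16,0],"rot":[0,0,0]},{"translation":[21,16,0],"rot":[0,0,0]},{"translation":[21,16,0],"rot":[0,0,0]},{"translation":[21,16,0],"rot":[0,0,0]},{"translation":[21,16,0],"rot":[0,0,0]},{"translation":[21,16,0],"rot":[0,0,0]}]}}

```text
clock: 1.82
tool_pos: [0.3038, -0.3102, 0.2098]
ee_rot: [0.732, 0.681, 0.0, -0.0]
contact_force: [0.3, -1.0, 0.3]
gripper_width: 0.0003
gripper_force: 0.0
```

>>> {"api": "arm_command", "payload": {"plan": [{"translation":[21,16,0],"rot":[0,0,0]},{"translation":[21,16,0],"rot":[0,0,0]},{"translation":[21,16,0],"rot":[0,0,0]},{"translation":[21,16,0],"rot":[0,0,0]},{"translation":[21,16,0],"rot":[0,0,0]},{"translation":[21,16,0],"rot":[0,0,0]},{"translation":[21,16,0],"rot":[0,0,0]},{"translation":[21,16,0],"rot":[0,0,0]},{"translation":[0,0,0],"rot":[0,0,0]},{"translation":[0,0,0],"rot":[0,0,0]}]}}

```text
clock: 2.65
tool_pos: [0.4433, -0.1521, 0.2096]
ee_rot: [0.731, 0.682, -0.0, -0.0]
contact_force: [-0.8, 0.5, 0.7]
gripper_width: -0.0002
gripper_force: 0.0
```

Run:
```python
from h import *
s=st();cv2.imwrite("pics/w2.png",cams.get_image("wrist")[:,:,::-1])
np.save("pose1.npy",np.r_[s["tool_pos"],s["ee_rot"]])
```

```text
t2.65 fix mm [-229.2   44.   209.6] yaw err 0.0025 z [-0.001  0.    -1.   ] q [-0.5   0.17 -0.18  1.23 -0.    1.14] F [-0.8  0.5  0.7] w -0.0
```

View pics/w2.png

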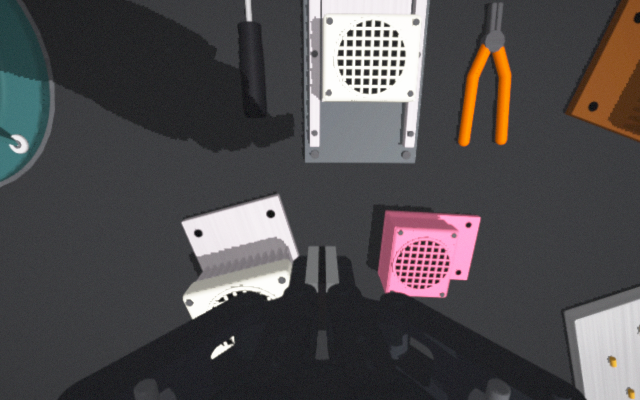

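The wrist view shows the plate's rear corners at (305,162) and (416,162), level with each other, so the yaw is good. The shroud's rear top edge runs (323,102)–(417,102).

```bash
cat >> h.py <<'E'
def ray(uv,z,pose,f):
    c=cams.calibration("wrist");H=np.eye(4);H[:3,:3]=R.from_quat(pose[3:]).as_matrix();H[:3,3]=pose[:3];T=H@c["hand_eye"]
    p=cv2.undistortPoints(np.array(uv,float).reshape(-1,1,2),c["intrinsics"],c["dist"])[:,0]
    d=np.c_[p,np.ones(len(p))]@T[:3,:3].T;o=T[:3,3]
    P=o+d*((z-o[2])/d[:,2])[:,None];q=P[:,:2]-f[:2];cc,s=np.cos(f[2]),np.sin(f[2])
    return 1e3*np.c_[q[:,0]*cc+q[:,1]*s,-q[:,0]*s+q[:,1]*cc]
E
python3 - <<'E'
from h import *
p=np.load("pose1.npy");f=np.load("f.npy")
print(ray([[305,162],[416,162]],.012,p,f).round(1));print(ray([[323,102],[417,102]],.070,p,f).round(1))
E
```

```text
[[-216.1   62.9]
 [-215.5  -67.7]]
[[-149.5   42.3]
 [-149.   -45.7]]
```

>>> {"api": "arm_command", "payload": {"plan": [{"translation":[15,15,0],"rot":[0,0,0]},{"translation":[15,15,0],"rot":[0,0,0]},{"translation":[14,15,0],"rot":[0,0,0]},{"translation":[0,0,30],"rot":[0,0,0]},{"translation":[0,0,30],"rot":[0,0,0]},{"translation":[0,0,30],"rot":[0,0,0]},{"translation":[0,0,30],"rot":[0,0,0]},{"translation":[0,0,30],"rot":[0,0,0]},{"translation":[0,0,28],"rot":[0,0,0]},{"translation":[0,0,0],"rot":[0,0,0]}]}}

```text
clock: 3.53
tool_pos: [0.4878, -0.1122, 0.0279]
ee_rot: [0.733, 0.681, -0.001, -0.003]
contact_force: [-0.9, 0.3, -0.3]
gripper_width: 0.0004
gripper_force: 0.0
```

```bash
python3 -c "
from h import *;st()"
```

```text
t3.53 fix mm [-186.3    2.5   27.9] yaw err -0.0013 z [-0.006  0.002 -1.   ] q [-0.39  0.36 -0.44  0.78 -0.    1.26] F [-0.9  0.3 -0.3] w 0.0
```

>>> {"api": "arm_command", "payload": {"plan": [{"translation":[4,3,0],"rot":[0,0,0]},{"translation":[4,0,0],"rot":[0,0,0]},{"translation":[4,0,0],"rot":[0,0,0]},{"translation":[4,0,0],"rot":[0,0,0]},{"translation":[2,0,0],"rot":[0,0,0]},{"translation":[2,0,0],"rot":[0,0,0]},{"translation":[2,0,0],"rot":[0,0,0]},{"translation":[2,0,0],"rot":[0,0,0]},{"translation":[2,0,0],"rot":[0,0,0]},{"translation":[2,0,0],"rot":[0,0,0]}]}}

```text
clock: 4.37
tool_pos: [0.496, -0.0847, 0.0319]
ee_rot: [0.732, 0.681, -0.0, 0.0]
contact_force: [-0.2, -4.0, 0.5]
gripper_width: -0.0001
gripper_force: 1.8
```

>>> {"api": "arm_command", "payload": {"plan": [{"translation":[2,0,0],"rot":[0,0,0]},{"translation":[2,0,0],"rot":[0,0,0]},{"translation":[2,0,0],"rot":[0,0,0]},{"translation":[2,0,0],"rot":[0,0,0]},{"translation":[2,0,0],"rot":[0,0,0]},{"translation":[2,0,0],"rot":[0,0,0]},{"translation":[2,0,0],"rot":[0,0,0]},{"translation":[2,0,0],"rot":[0,0,0]},{"translation":[1,0,0],"rot":[0,0,0]},{"translation":[1,0,0],"rot":[0,0,0]}]}}

```text
clock: 5.2
tool_pos: [0.4973, -0.0666, 0.0319]
ee_rot: [0.732, 0.681, -0.0, 0.0]
contact_force: [0.1, -3.1, 0.4]
gripper_width: 0.0002
gripper_force: 1.9
```

```bash
python3 -c "
from h import *;st()"
```

```text
t5.20 fix mm [-140.    -3.7   31.9] yaw err 0.0003 z [ 0. -0. -1.] q [-0.3   0.35 -0.44  0.78 -0.    1.35] F [ 0.1 -3.1  0.4] w 0.0
```

>>> {"api": "arm_command", "payload": {"plan": [{"translation":[1,0,0],"rot":[0,0,0]},{"translation":[1,0,0],"rot":[0,0,0]},{"translation":[1,0,0],"rot":[0,0,0]},{"translation":[1,0,0],"rot":[0,0,0]},{"translation":[1,0,0],"rot":[0,0,0]},{"translation":[1,0,0],"rot":[0,0,0]},{"translation":[1,0,0],"rot":[0,0,0]},{"translation":[0,0,0],"rot":[0,0,0]},{"translation":[0,0,0],"rot":[0,0,0]},{"translation":[0,0,0],"rot":[0,0,0]}]}}

```text
clock: 6.03
tool_pos: [0.4978, -0.0595, 0.0318]
ee_rot: [0.732, 0.681, 0.0, -0.0]
contact_force: [0.5, -0.4, 0.9]
gripper_width: -0.0002
gripper_force: 0.5
```

>>> {"api": "arm_command", "payload": {"plan": [{"translation":[0.5,0,0],"rot":[0,0,0]},{"translation":[0.5,0,0],"rot":[0,0,0]},{"translation":[0.5,0,0],"rot":[0,0,0]},{"translation":[0.5,0,0],"rot":[0,0,0]},{"translation":[0,0,0],"rot":[0,0,0]},{"translation":[0,0,0],"rot":[0,0,0]},{"translation":[0,0,0],"rot":[0,0,0]},{"translation":[0,0,0],"rot":[0,0,0]},{"translation":[0,0,0],"rot":[0,0,0]},{"translation":[0,0,0],"rot":[0,0,0]}]}}

```text
clock: 6.87
tool_pos: [0.4976, -0.0587, 0.0319]
ee_rot: [0.732, 0.681, -0.001, 0.001]
contact_force: [-2.2, -10.4, 0.7]
gripper_width: -0.0002
gripper_force: 5.5
```

>>> {"api": "arm_command", "payload": {"plan": [{"translation":[0.5,0,0],"rot":[0,0,0]},{"translation":[0.5,0,0],"rot":[0,0,0]},{"translation":[0,0,0],"rot":[0,0,0]},{"translation":[0,0,0],"rot":[0,0,0]},{"translation":[0,0,0],"rot":[0,0,0]},{"translation":[0,0,0],"rot":[0,0,0]},{"translation":[0,0,0],"rot":[0,0,0]},{"translation":[0,0,0],"rot":[0,0,0]},{"translation":[0,0,0],"rot":[0,0,0]},{"translation":[0,0,0],"rot":[0,0,0]}]}}

```text
clock: 7.7
tool_pos: [0.4976, -0.0587, 0.032]
ee_rot: [0.733, 0.681, -0.002, 0.001]
contact_force: [-5.6, -17.9, 3.2]
gripper_width: 0.0002
gripper_force: 9.0
```

```bash
python3 -c "
from h import *;st()"
```

```text
t7.70 fix mm [-132.1   -3.5   32. ] yaw err -0.0011 z [-0.001 -0.004 -1.   ] q [-0.28  0.35 -0.44  0.78 -0.    1.37] F [ -5.6 -17.9   3.2] w 0.0
```

The module is home: 18 N with no further motion, and the TCP is at -132 against -131 expected. Next I back off, rise and go over to the lever.

>>> {"api": "arm_command", "payload": {"plan": [{"translation":[-10,0,0],"rot":[0,0,0]},{"translation":[-20,0,0],"rot":[0,0,0]},{"translation":[0,0,-10],"rot":[0,0,0]},{"translation":[0,0,-30],"rot":[0,0,0]},{"translation":[0,0,-30],"rot":[0,0,0]},{"translation":[0,0,-30],"rot":[0,0,0]},{"translation":[0,0,-30],"rot":[0,0,0]},{"translation":[0,0,-30],"rot":[0,0,0]},{"translation":[0,0,-30],"rot":[0,0,0]},{"translation":[0,0,0],"rot":[0,0,0]}]}}

```text
clock: 8.53
tool_pos: [0.4975, -0.087, 0.2268]
ee_rot: [0.732, 0.681, 0.002, 0.003]
contact_force: [0.4, -0.0, -0.0]
gripper_width: -0.0001
gripper_force: 0.0
```

>>> {"api": "arm_command", "payload": {"plan": [{"translation":[23,0,0],"rot":[0,0,0]},{"translation":[23,0,0],"rot":[0,0,0]},{"translation":[23,0,0],"rot":[0,0,0]},{"translation":[23,0,0],"rot":[0,0,0]},{"translation":[23,0,0],"rot":[0,0,0]},{"translation":[23,0,0],"rot":[0,0,0]},{"translation":[23,0,0],"rot":[0,0,0]},{"translation":[23,0,0],"rot":[0,0,0]},{"translation":[23,0,0],"rot":[0,0,0]},{"translation":[0,0,0],"rot":[0,0,0]}]}}

```text
clock: 9.37
tool_pos: [0.5105, 0.1229, 0.2213]
ee_rot: [0.731, 0.682, 0.0, -0.001]
contact_force: [0.6, -0.5, 0.2]
gripper_width: 0.0001
gripper_force: 0.0
```

Run:
```python
from h import *
s=st()
a=cams.get_image("side")[150:300,250:430,::-1];b=cams.get_image("wrist")[:,:,::-1]
a=cv2.resize(a,(480,400),interpolation=cv2.INTER_CUBIC)
cv2.imwrite("pics/m1.png",cv2.resize(np.hstack([a,b[:,160:480]]),(800,400)))
np.save("pose1.npy",np.r_[s["tool_pos"],s["ee_rot"]])
```

```text
t9.37 fix mm [ 49.9  -3.2 221.3] yaw err 0.0028 z [-0.001  0.002 -1.   ] q [ 0.08  0.26 -0.02  1.29  0.    1.72] F [ 0.6 -0.5  0.2] w 0.0
```

View pics/m1.png

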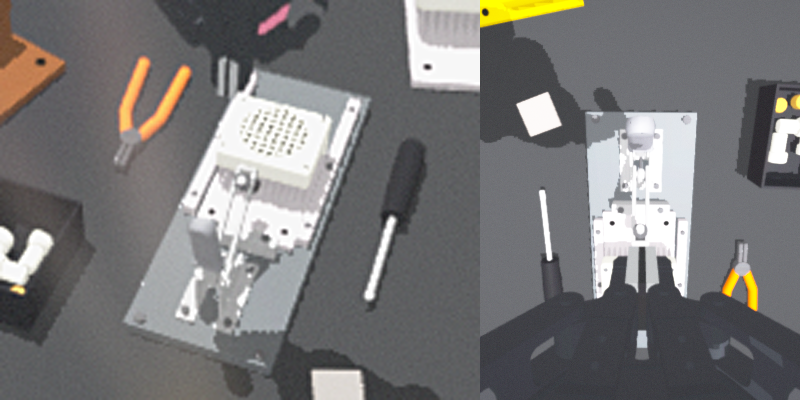

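The module's flange is up against the stop. In the wrist view the plate's end corners are at pixels (266,112) and (377,112), and the lever tip is at about (321,128), central.

Run:
```python
from h import *
p=np.load("pose1.npy");f=np.load("f.npy")
print(ray([[266,112],[377,112]],.012,p,f).round(1));print(ray([[321,118],[321,130],[321,145]],.16,p,f).round(1))
for s in (90,):
  for a in (1.4,1.29,1.1,.9,.7,.5,.33,.2,.12,.05,0):
    print(a,round(80+s*np.cos(a)-7*np.sin(a)-11.5,1),round(52+s*np.sin(a)+7*np.cos(a),1))
```

```text
[[119.6  61. ]
 [120.1 -67.7]]
[[117.9  -3. ]
 [109.6  -3.1]
 [ 99.   -3.1]]
1.4 76.9 141.9
1.29 86.7 140.4
1.1 103.1 135.4
0.9 119.0 126.9
0.7 132.8 115.3
0.5 144.1 101.3
0.33 151.4 87.8
0.2 155.3 76.7
0.12 157.0 69.7
0.05 158.0 63.5
0 158.5 59.0
```

>>> {"api": "arm_command", "payload": {"plan": [{"translation":[4,0,20],"rot":[0,0,0]},{"translation":[4,0,20],"rot":[0,0,0]},{"translation":[4,0,20],"rot":[0,0,0]},{"translation":[4,0,19],"rot":[0,0,0]},{"translation":[3,0,0],"rot":[0,0,0]},{"translation":[3,0,0],"rot":[0,0,0]},{"translation":[3,0,0],"rot":[0,0,0]},{"translation":[3,0,0],"rot":[0,0,0]},{"translation":[0,0,0],"rot":[0,0,0]},{"translation":[0,0,0],"rot":[0,0,0]}]}}

```text
clock: 10.3
tool_pos: [0.5131, 0.1478, 0.1436]
ee_rot: [0.732, 0.681, 0.0, 0.0]
contact_force: [0.1, -0.7, 0.2]
gripper_width: -0.0001
gripper_force: 0.0
```

```bash
python3 -c "
from h import *;st()"
```

```text
t10.30 fix mm [ 75.   -4.1 143.6] yaw err 0.0003 z [ 0.001  0.    -1.   ] q [ 0.13  0.31 -0.17  1.09  0.    1.77] F [ 0.1 -0.7  0.2] w -0.0
```

>>> {"api": "arm_command", "payload": {"plan": [{"translation":[4,-1,1],"rot":[0,0,0]},{"translation":[4,0,1],"rot":[0,0,0]},{"translation":[4,0,1],"rot":[0,0,0]},{"translation":[4,0,1.2],"rot":[0,0,0]},{"translation":[4,0,1.2],"rot":[0,0,0]},{"translation":[4,0,1.3],"rot":[0,0,0]},{"translation":[4,0,1.5],"rot":[0,0,0]},{"translation":[4,0,2],"rot":[0,0,0]},{"translation":[4,0,2],"rot":[0,0,0]},{"translation":[4,0,2.3],"rot":[0,0,0]}]}}

```text
clock: 11.13
tool_pos: [0.5147, 0.1881, 0.1282]
ee_rot: [0.732, 0.681, 0.0, 0.0]
contact_force: [-0.4, 0.2, 0.2]
gripper_width: 0.0002
gripper_force: 0.3
```

>>> {"api": "arm_command", "payload": {"plan": [{"translation":[4,0,2.5],"rot":[0,0,0]},{"translation":[3.5,0,2.8],"rot":[0,0,0]},{"translation":[3.5,0,2.8],"rot":[0,0,0]},{"translation":[3.5,0,3],"rot":[0,0,0]},{"translation":[3.3,0,3],"rot":[0,0,0]},{"translation":[3,0,3.2],"rot":[0,0,0]},{"translation":[3,0,3.5],"rot":[0,0,0]},{"translation":[3,0,3.5],"rot":[0,0,0]},{"translation":[2.5,0,3.5],"rot":[0,0,0]},{"translation":[0,0,0],"rot":[0,0,0]}]}}

```text
clock: 11.97
tool_pos: [0.5164, 0.2173, 0.0998]
ee_rot: [0.732, 0.681, -0.0, -0.0]
contact_force: [0.4, 0.5, -0.5]
gripper_width: 0.0
gripper_force: 0.0
```

```bash
python3 -c "
from h import *;st()"
```

```text
t11.97 fix mm [144.5  -2.3  99.8] yaw err 0.0005 z [-0.001 -0.    -1.   ] q [ 0.25  0.38 -0.18  1.01  0.    1.9 ] F [ 0.4  0.5 -0.5] w 0.0
```

>>> {"api": "arm_command", "payload": {"plan": [{"translation":[1.5,0,2.5],"rot":[0,0,0]},{"translation":[1.5,0,2.5],"rot":[0,0,0]},{"translation":[1.5,0,2.5],"rot":[0,0,0]},{"translation":[1.5,0,2.5],"rot":[0,0,0]},{"translation":[1,0,2.5],"rot":[0,0,0]},{"translation":[1,0,2.5],"rot":[0,0,0]},{"translation":[1,0,2.5],"rot":[0,0,0]},{"translation":[0.7,0,2.5],"rot":[0,0,0]},{"translation":[0.7,0,2.5],"rot":[0,0,0]},{"translation":[0,0,0],"rot":[0,0,0]}]}}

```text
clock: 12.8
tool_pos: [0.5175, 0.2274, 0.0777]
ee_rot: [0.732, 0.681, -0.0, -0.0]
contact_force: [0.5, -0.4, 1.3]
gripper_width: 0.0
gripper_force: 0.5
```

>>> {"api": "arm_command", "payload": {"plan": [{"translation":[0.5,0,2.5],"rot":[0,0,0]},{"translation":[0.5,0,2.5],"rot":[0,0,0]},{"translation":[0.5,0,2.5],"rot":[0,0,0]},{"translation":[0,0,2.5],"rot":[0,0,0]},{"translation":[0,0,2],"rot":[0,0,0]},{"translation":[0,0,2],"rot":[0,0,0]},{"translation":[0,0,1.5],"rot":[0,0,0]},{"translation":[0,0,0],"rot":[0,0,0]},{"translation":[0,0,0],"rot":[0,0,0]},{"translation":[0,0,0],"rot":[0,0,0]}]}}

```text
clock: 13.63
tool_pos: [0.5178, 0.2288, 0.0626]
ee_rot: [0.732, 0.681, 0.0, 0.0]
contact_force: [1.2, 1.0, 4.3]
gripper_width: 0.0002
gripper_force: 1.5
```

```bash
python3 -c "
from h import *;st()"
```

```text
t13.63 fix mm [156.1  -2.9  62.6] yaw err 0.0001 z [ 0.  0. -1.] q [ 0.27  0.42 -0.23  0.92 -0.    1.92] F [1.2 1.  4.3] w 0.0
```

>>> {"api": "arm_command", "payload": {"plan": [{"translation":[0,0,1],"rot":[0,0,0]},{"translation":[0,0,1],"rot":[0,0,0]},{"translation":[0,0,1],"rot":[0,0,0]},{"translation":[0,0,1],"rot":[0,0,0]},{"translation":[0,0,0],"rot":[0,0,0]},{"translation":[0,0,0],"rot":[0,0,0]},{"translation":[0,0,0],"rot":[0,0,0]},{"translation":[0,0,0],"rot":[0,0,0]},{"translation":[0,0,0],"rot":[0,0,0]},{"translation":[0,0,0],"rot":[0,0,0]}]}}

```text
clock: 14.47
tool_pos: [0.5176, 0.2288, 0.0586]
ee_rot: [0.732, 0.681, -0.0, 0.0]
contact_force: [1.3, 1.1, 2.8]
gripper_width: 0.0001
gripper_force: 1.4
```

Run:
```python
from h import *
s=st()
a=cams.get_image("side")[150:300,250:430,::-1];b=cams.get_image("wrist")[:,:,::-1]
a=cv2.resize(a,(480,400),interpolation=cv2.INTER_CUBIC)
cv2.imwrite("pics/m2.png",np.hstack([a,b[:,160:480]]))
```

```text
t14.47 fix mm [156.   -2.7  58.6] yaw err 0.0001 z [-0. -0. -1.] q [ 0.27  0.42 -0.24  0.91 -0.    1.92] F [1.3 1.1 2.8] w 0.0
```

View pics/m2.png

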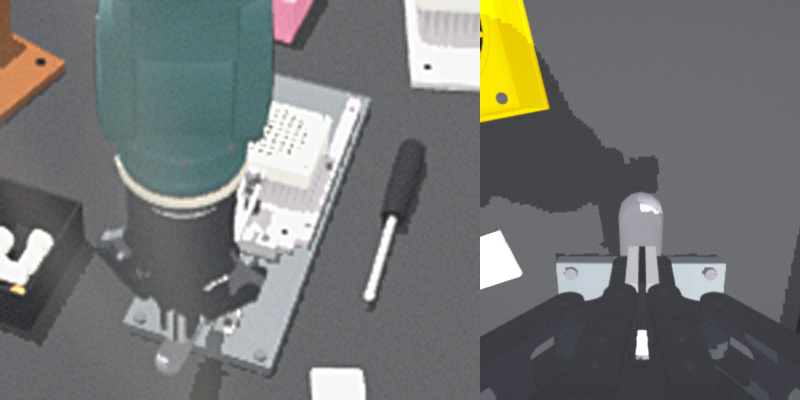

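The lever lies almost level under the fingers, with its tip at about (641,210) in the composite. I'll press a little further to confirm the lock.

>>> {"api": "arm_command", "payload": {"plan": [{"translation":[0,0,1],"rot":[0,0,0]},{"translation":[0,0,1],"rot":[0,0,0]},{"translation":[0,0,0],"rot":[0,0,0]},{"translation":[0,0,0],"rot":[0,0,0]},{"translation":[0,0,0],"rot":[0,0,0]},{"translation":[0,0,0],"rot":[0,0,0]},{"translation":[0,0,0],"rot":[0,0,0]},{"translation":[0,0,0],"rot":[0,0,0]},{"translation":[0,0,0],"rot":[0,0,0]},{"translation":[0,0,0],"rot":[0,0,0]}]}}

```text
clock: 15.4
tool_pos: [0.5175, 0.2287, 0.0565]
ee_rot: [0.732, 0.681, -0.0, -0.0]
contact_force: [0.0, 0.5, 2.5]
gripper_width: -0.0001
gripper_force: 0.8
```

>>> {"api": "arm_command", "payload": {"plan": [{"translation":[0,0,1],"rot":[0,0,0]},{"translation":[0,0,1],"rot":[0,0,0]},{"translation":[0,0,0],"rot":[0,0,0]},{"translation":[0,0,0],"rot":[0,0,0]},{"translation":[0,0,0],"rot":[0,0,0]},{"translation":[0,0,0],"rot":[0,0,0]},{"translation":[0,0,0],"rot":[0,0,0]},{"translation":[0,0,0],"rot":[0,0,0]},{"translation":[0,0,0],"rot":[0,0,0]},{"translation":[0,0,0],"rot":[0,0,0]}]}}

```text
clock: 16.23
tool_pos: [0.5175, 0.2287, 0.0545]
ee_rot: [0.732, 0.681, -0.0, -0.0]
contact_force: [-0.2, 0.8, 1.4]
gripper_width: -0.0
gripper_force: 0.5
```

```bash
python3 -c "
from h import *;st()"
```

```text
t16.23 fix mm [156.   -2.6  54.5] yaw err 0.0001 z [-0. -0. -1.] q [ 0.27  0.42 -0.25  0.9  -0.    1.92] F [-0.2  0.8  1.4] w -0.0
```

Run:
```python
from h import *
f=np.load("f.npy");s=st();p=np.r_[s["tool_pos"],s["ee_rot"]]
w=cams.get_image("wrist")[:,:,::-1];d=cams.get_image("scene")[150:210,280:370,::-1]
cv2.imwrite("pics/m3.png",np.hstack([cv2.resize(w[150:350,260:390],(390,600),interpolation=cv2.INTER_CUBIC),cv2.resize(d,(400,600*400//600),interpolation=cv2.INTER_CUBIC) if 0 else cv2.copyMakeBorder(cv2.resize(d,(405,270),interpolation=cv2.INTER_CUBIC),0,330,0,0,cv2.BORDER_CONSTANT)]))
p2=p.copy();p2[2]=.0586
for z in(.05,.06,.07,.08):print(z,ray([[321,193]],z,p2,f).round(1))
```

```text
t16.23 fix mm [156.   -2.6  54.5] yaw err 0.0001 z [-0. -0. -1.] q [ 0.27  0.42 -0.25  0.9  -0.    1.92] F [-0.2  0.8  1.4] w -0.0
0.05 [[183.7  -2.7]]
0.06 [[186.4  -2.7]]
0.07 [[189.2  -2.8]]
0.08 [[192.   -2.8]]
```

View pics/m3.png

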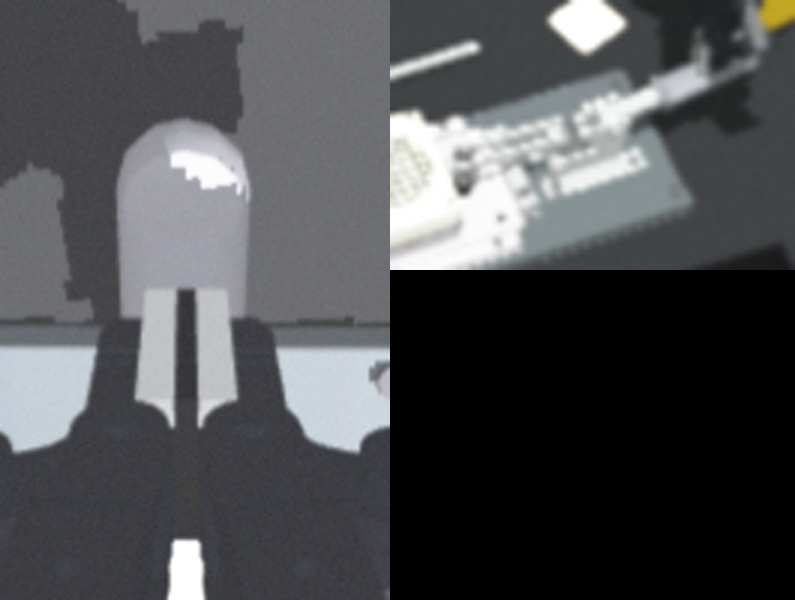

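The tip's ray only fits a lever angle of about 0.24. The fingers' effective front edge is therefore about 25 mm above the TCP, which also agrees with the free-air wrist view. The lever isn't locked yet, so I keep pushing down.

>>> {"api": "arm_command", "payload": {"plan": [{"translation":[0.3,0,1.5],"rot":[0,0,0]},{"translation":[0.3,0,1.5],"rot":[0,0,0]},{"translation":[0.3,0,1.5],"rot":[0,0,0]},{"translation":[0.3,0,1.5],"rot":[0,0,0]},{"translation":[0.3,0,1.5],"rot":[0,0,0]},{"translation":[0.3,0,1.5],"rot":[0,0,0]},{"translation":[0,0,1],"rot":[0,0,0]},{"translation":[0,0,0],"rot":[0,0,0]},{"translation":[0,0,0],"rot":[0,0,0]},{"translation":[0,0,0],"rot":[0,0,0]}]}}

```text
clock: 17.17
tool_pos: [0.5178, 0.2306, 0.0446]
ee_rot: [0.732, 0.681, 0.0, 0.0]
contact_force: [0.1, -0.3, -0.1]
gripper_width: 0.0001
gripper_force: 0.0
```

Run:
```python
from h import *
s=st()
w=cams.get_image("wrist")[:,:,::-1]
cv2.imwrite("pics/m4.png",cv2.resize(w[150:350,260:390],(390,600),interpolation=cv2.INTER_CUBIC))
f=np.load("f.npy")
p=np.r_[s["tool_pos"],s["ee_rot"]]
# predicted tip row for lever angles
c=cams.calibration("wrist");H=np.eye(4);H[:3,:3]=R.from_quat(p[3:]).as_matrix();H[:3,3]=p[:3];T=np.linalg.inv(H@c["hand_eye"])
for a in(0,.1,.2,.3):
    P=F(f,[.08+.116*np.cos(a),-.002,.052+.116*np.sin(a)])[0]
    print(a,cv2.projectPoints(P[None],cv2.Rodrigues(T[:3,:3])[0],T[:3,3],c["intrinsics"],c["dist"])[0].ravel().round(1))
```

```text
t17.17 fix mm [157.8  -2.7  44.6] yaw err 0.0001 z [ 0. -0. -1.] q [ 0.28  0.43 -0.26  0.88 -0.    1.92] F [ 0.1 -0.3 -0.1] w 0.0
0 [319.3 181.7]
0.1 [319.2 188.4]
0.2 [319.  198.6]
0.3 [318.8 212.8]
```

The force dropped to zero, so it probably snapped. I'll check the tip row numerically, retreat, and keep the last picture for the final look.

Run:
```python
import cv2
for n in("m3","m4"):
    g=cv2.cvtColor(cv2.imread(f"pics/{n}.png"),cv2.COLOR_BGR2GRAY)[:,160:175].mean(1)
    print(n,[(150+i//3,int(g[i])) for i in range(60,180,6)])
```

```text
m3 [(170, 68), (172, 70), (174, 70), (176, 70), (178, 69), (180, 69), (182, 69), (184, 69), (186, 70), (188, 69), (190, 89), (192, 142), (194, 154), (196, 164), (198, 169), (200, 172), (202, 188), (204, 191), (206, 173), (208, 165)]
m4 [(170, 70), (172, 71), (174, 71), (176, 70), (178, 70), (180, 69), (182, 69), (184, 70), (186, 123), (188, 149), (190, 157), (192, 232), (194, 249), (196, 250), (198, 211), (200, 181), (202, 174), (204, 169), (206, 167), (208, 166)]
```

>>> {"api": "arm_command", "payload": {"plan": [{"translation":[0,0,-5],"rot":[0,0,0]},{"translation":[0,0,-20],"rot":[0,0,0]},{"translation":[0,0,-25],"rot":[0,0,0]},{"translation":[0,0,-30],"rot":[0,0,0]},{"translation":[0,0,-30],"rot":[0,0,0]},{"translation":[0,0,-30],"rot":[0,0,0]},{"translation":[0,0,-30],"rot":[0,0,0]},{"translation":[0,0,-10],"rot":[0,0,0]},{"translation":[0,0,0],"rot":[0,0,0]},{"translation":[0,0,0],"rot":[0,0,0]}]}}

```text
clock: 18.05
tool_pos: [0.5179, 0.2306, 0.2249]
ee_rot: [0.732, 0.681, 0.0, 0.0]
contact_force: [0.4, -0.1, -0.4]
gripper_width: -0.0003
gripper_force: 0.0
```

>>> {"api": "arm_command", "payload": {"plan": [{"translation":[-25,0,0],"rot":[0,0,0]},{"translation":[-25,0,0],"rot":[0,0,0]},{"translation":[-25,0,0],"rot":[0,0,0]},{"translation":[-25,0,0],"rot":[0,0,0]},{"translation":[-25,0,0],"rot":[0,0,0]},{"translation":[-25,0,0],"rot":[0,0,0]},{"translation":[-25,0,0],"rot":[0,0,0]},{"translation":[-25,0,0],"rot":[0,0,0]},{"translation":[0,0,0],"rot":[0,0,0]},{"translation":[0,0,0],"rot":[0,0,0]}]}}

```text
clock: 18.88
tool_pos: [0.5028, 0.0303, 0.2236]
ee_rot: [0.733, 0.68, -0.001, -0.001]
contact_force: [-0.3, 0.2, -0.0]
gripper_width: 0.0001
gripper_force: 0.0
```

Run:
```python
from h import *
s=st();f=np.load("f.npy")
a=cams.get_image("side")[190:300,290:390,::-1];b=cams.get_image("wrist")[:,:,::-1];c=cams.get_image("scene")[150:225,250:365,::-1]
r=lambda i,w,h:cv2.resize(i,(w,h),interpolation=cv2.INTER_CUBIC)
rt=np.vstack([r(b[60:260,220:420],360,360),r(c,360,235)])
cv2.imwrite("pics/m5.png",np.hstack([r(a,440,595)[:595],rt]))
for z in(0,.1,.25):print(z,"side crop px",((proj("side",F(f,[.08+.116*np.cos(z),-.002,.052+.116*np.sin(z)]))[0]-[290,190])*[4.4,595/110]).round(0))
```

```text
t18.88 fix mm [-43.   -2.2 223.6] yaw err -0.002 z [-0.002  0.    -1.   ] q [-0.1   0.22 -0.07  1.28  0.    1.54] F [-0.3  0.2 -0. ] w 0.0
0 side crop px [ 92. 582.]
0.1 side crop px [ 92. 563.]
0.25 side crop px [ 95. 531.]
```

View pics/m5.png

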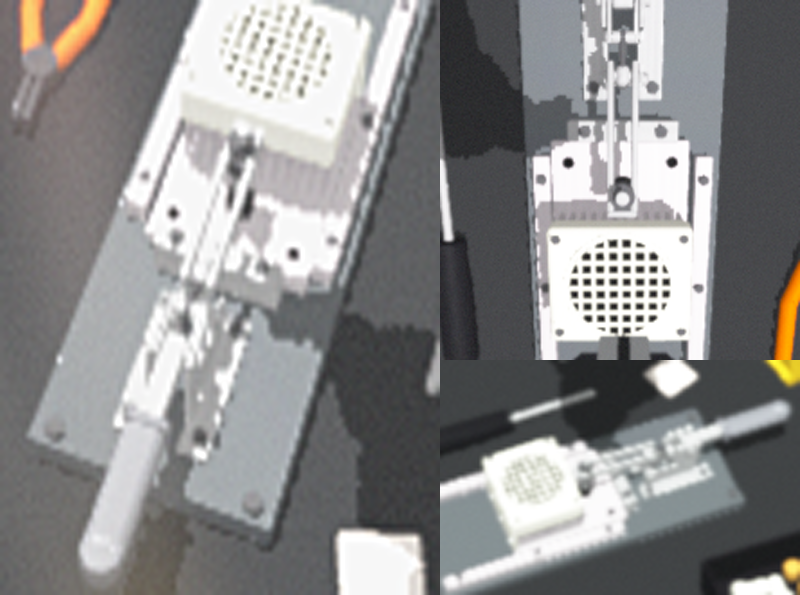

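The lever looks nearly level, with its tip end at about (98,575) in the side crop against 582 predicted for locked. The module sits at the stop with the foot on the flange. An angle of 0.1 can't be quite ruled out, so I'll press the lever again and check that it resists firmly.

>>> {"api": "arm_command", "payload": {"plan": [{"translation":[25,0,0],"rot":[0,0,0]},{"translation":[25,0,0],"rot":[0,0,0]},{"translation":[25,0,0],"rot":[0,0,0]},{"translation":[25,0,0],"rot":[0,0,0]},{"translation":[25,0,0],"rot":[0,0,0]},{"translation":[25,0,0],"rot":[0,0,0]},{"translation":[25,0,0],"rot":[0,0,0]},{"translation":[25,0,0],"rot":[0,0,0]},{"translation":[0,0,0],"rot":[0,0,0]},{"translation":[0,0,0],"rot":[0,0,0]}]}}

```text
clock: 19.87
tool_pos: [0.5171, 0.2324, 0.224]
ee_rot: [0.731, 0.682, -0.0, -0.0]
contact_force: [-0.4, -0.9, 0.6]
gripper_width: 0.0002
gripper_force: 0.0
```

>>> {"api": "arm_command", "payload": {"plan": [{"translation":[0,0,30],"rot":[0,0,0]},{"translation":[0,0,30],"rot":[0,0,0]},{"translation":[0,0,30],"rot":[0,0,0]},{"translation":[0,0,30],"rot":[0,0,0]},{"translation":[0,0,30],"rot":[0,0,0]},{"translation":[0,0,20],"rot":[0,0,0]},{"translation":[0,0,8],"rot":[0,0,0]},{"translation":[0,0,0],"rot":[0,0,0]},{"translation":[0,0,0],"rot":[0,0,0]},{"translation":[0,0,0],"rot":[0,0,0]}]}}

```text
clock: 20.7
tool_pos: [0.5186, 0.2308, 0.048]
ee_rot: [0.732, 0.681, 0.001, 0.0]
contact_force: [-0.4, 1.0, 0.7]
gripper_width: -0.0003
gripper_force: 0.0
```

>>> {"api": "arm_command", "payload": {"plan": [{"translation":[0,0,1],"rot":[0,0,0]},{"translation":[0,0,1],"rot":[0,0,0]},{"translation":[0,0,1],"rot":[0,0,0]},{"translation":[0,0,1],"rot":[0,0,0]},{"translation":[0,0,1],"rot":[0,0,0]},{"translation":[0,0,0],"rot":[0,0,0]},{"translation":[0,0,0],"rot":[0,0,0]},{"translation":[0,0,0],"rot":[0,0,0]},{"translation":[0,0,0],"rot":[0,0,0]},{"translation":[0,0,0],"rot":[0,0,0]}]}}

```text
clock: 21.53
tool_pos: [0.5178, 0.2306, 0.0416]
ee_rot: [0.732, 0.681, 0.0, 0.0]
contact_force: [0.1, 0.4, 0.2]
gripper_width: 0.0003
gripper_force: 0.0
```

>>> {"api": "arm_command", "payload": {"plan": [{"translation":[0,0,1],"rot":[0,0,0]},{"translation":[0,0,1],"rot":[0,0,0]},{"translation":[0,0,1],"rot":[0,0,0]},{"translation":[0,0,1],"rot":[0,0,0]},{"translation":[0,0,1],"rot":[0,0,0]},{"translation":[0,0,0],"rot":[0,0,0]},{"translation":[0,0,0],"rot":[0,0,0]},{"translation":[0,0,0],"rot":[0,0,0]},{"translation":[0,0,0],"rot":[0,0,0]},{"translation":[0,0,0],"rot":[0,0,0]}]}}

```text
clock: 22.37
tool_pos: [0.5179, 0.2306, 0.0374]
ee_rot: [0.732, 0.681, 0.0, 0.0]
contact_force: [-5.1, -2.0, 14.8]
gripper_width: 0.0002
gripper_force: 7.7
```

>>> {"api": "arm_command", "payload": {"plan": [{"translation":[0,0,1],"rot":[0,0,0]},{"translation":[0,0,1],"rot":[0,0,0]},{"translation":[0,0,0],"rot":[0,0,0]},{"translation":[0,0,0],"rot":[0,0,0]},{"translation":[0,0,0],"rot":[0,0,0]},{"translation":[0,0,0],"rot":[0,0,0]},{"translation":[0,0,0],"rot":[0,0,0]},{"translation":[0,0,0],"rot":[0,0,0]},{"translation":[0,0,0],"rot":[0,0,0]},{"translation":[0,0,0],"rot":[0,0,0]}]}}

```text
clock: 23.2
tool_pos: [0.5181, 0.2307, 0.0371]
ee_rot: [0.732, 0.681, 0.001, 0.001]
contact_force: [-12.6, -4.2, 40.7]
gripper_width: -0.0005
gripper_force: 20.5
```

The lever is firmly locked: there was free space until about 37.5 mm, then 40 N with no movement. Retreating.

>>> {"api": "arm_command", "payload": {"plan": [{"translation":[0,0,-5],"rot":[0,0,0]},{"translation":[0,0,-20],"rot":[0,0,0]},{"translation":[0,0,-25],"rot":[0,0,0]},{"translation":[0,0,-30],"rot":[0,0,0]},{"translation":[0,0,-30],"rot":[0,0,0]},{"translation":[0,0,-30],"rot":[0,0,0]},{"translation":[0,0,-30],"rot":[0,0,0]},{"translation":[0,0,-10],"rot":[0,0,0]},{"translation":[0,0,0],"rot":[0,0,0]},{"translation":[0,0,0],"rot":[0,0,0]}]}}

```text
clock: 24.03
tool_pos: [0.5179, 0.2307, 0.2145]
ee_rot: [0.732, 0.681, 0.0, 0.0]
contact_force: [-0.3, 0.4, -0.4]
gripper_width: -0.0001
gripper_force: 0.0
```

Run:
```python
from h import *
s=st();a=cv2.imread("pics/m5.png")[:,:440]
b=cv2.resize(cams.get_image("side")[190:300,290:390,::-1],(440,595),interpolation=cv2.INTER_CUBIC)
print("tip-region change",cv2.absdiff(a,b)[480:590,60:150].mean().round(1))
print(bot.hand_in())
```

```text
t24.03 fix mm [157.9  -2.8 214.5] yaw err 0.0001 z [ 0.001  0.    -1.   ] q [0.28 0.33 0.07 1.3  0.   1.92] F [-0.3  0.4 -0.4] w -0.0
tip-region change 7.3
the job is handed in; nothing more can be done
None
```

I pushed the fan module home against the end stop, snapped the clamp lever into lock (it held still under a 40 N check press) and handed in at 24 s with the hand clear; that press peaked at 43 N total at the wrist, on the fingertips.

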